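Open the white nozzle case

TASK

Open the white-lidded nozzle case using fingertips only: press its red release tab down so that the lid springs up, then push the lid gently back until it is fully open against its stop, and move away. Do not pinch, grip or lift anything, leave the black-lidded case shut and its tab alone, and leave the loose things on the bench where they stand.

Things in the scene. Friction and masses are not known exactly. Their poses are not given: they have to be found in the camera images.
- white_case: white-lidded nozzle case, screwed down. A grey box 100 (its x) x 130 (its y) x 52 mm high with nozzles inside and a white lid on top. Origin: centre of its underside on the bench; its front (tab side) faces its own -x, the lid's hinge is along its y at the far (+x) side. It never moves during a run.
- white_tab_pad (a point): top centre of the red release tab of the white case: a red pad 34 (case x) x 36 (case y) mm in front of the case, centred 107 mm towards the case's -x from its origin, top 50 mm above the bench when not pressed. The tab rocks about a pivot 39 mm behind and 12 mm below this point, where a small hook holds the lid shut.
- white_tab (a joint): angle of the white case's tab (rad): 0 at rest, grows as its pad is pressed down; lid freed from about 0.2 (pad about 7 mm down), stop at 0.35 (about 13 mm). About 2 N at the pad starts it, 5 N takes it all the way; it springs back when let go.
- white_lid_edge (a point): middle of the front edge of the white lid, mid-thickness; the lid is a plate 100 x 130 x 6 mm (a steel tongue 22 mm wide sticks out 9 mm further in the middle). 100 mm from the hinge. Shut, it is 55 mm above the bench. Moves with the lid.
- white_hinge (a point): middle of the hinge line of the white lid, 50 mm towards the case's +x from its origin and 52 mm above the bench; the line runs along the case's y
- white_lid (a joint): angle of the white lid (rad): 0 shut and latched, grows as the lid rises and swings back. Freed, a spring lifts it to about 1.15 in about 1 s and it rests there; beyond that, friction keeps it where it is left, so it has to be pushed (about 1 N) through the vertical (1.57) to its stop at 1.92.
- black_case: black-lidded nozzle case, screwed down. A grey box 100 (its x) x 130 (its y) x 52 mm high with nozzles inside and a black lid on top. Origin: centre of its underside on the bench; its front (tab side) faces its own -x, the lid's hinge is along its y at the far (+x) side. It never moves during a run.
- black_tab_pad (a point): top centre of the red release tab of the black case: a red pad 34 (case x) x 36 (case y) mm in front of the case, centred 107 mm towards the case's -x from its origin, top 50 mm above the bench when not pressed. The tab rocks about a pivot 39 mm behind and 12 mm below this point, where a small hook holds the lid shut.
- black_tab (a joint): angle of the black case's tab (rad): 0 at rest, grows as its pad is pressed down; lid freed from about 0.2 (pad about 7 mm down), stop at 0.35 (about 13 mm). About 2 N at the pad starts it, 5 N takes it all the way; it springs back when let go.
- black_lid_edge (a point): middle of the front edge of the black lid, mid-thickness; the lid is a plate 100 x 130 x 6 mm (a steel tongue 22 mm wide sticks out 9 mm further in the middle). 100 mm from the hinge. Shut, it is 55 mm above the bench. Moves with the lid.
- black_hinge (a point): middle of the hinge line of the black lid, 50 mm towards the case's +x from its origin and 52 mm above the bench; the line runs along the case's y
- black_lid (a joint): angle of the black lid (rad): 0 shut and latched, grows as the lid rises and swings back. Freed, a spring lifts it to about 1.15 in about 1 s and it rests there; beyond that, friction keeps it where it is left, so it has to be pushed (about 1 N) through the vertical (1.57) to its stop at 1.92.
- spray_cup: loose brass-coloured spray-gun paint cup with aluminium cap, 72 mm across, 117 mm tall, standing; origin at the centre of its underside. Leave alone.
- filter: loose round respirator filter, grey with a yellow face, 80 mm across, 40 mm tall, lying flat; origin at the centre of its underside. Leave alone.
- sample_box: loose small wooden sample cabinet with white top, 60 (x) x 80 (y) x 81 mm, one side open; origin at the centre of its underside. Leave alone.

How it is judged (in metres and radians):
On the way, in this order (a step that is already met when the one before it is completed fails the run):
1. the white case's release tab is pressed down (value of joint white_tab above 0.17 rad), for 0.02 s.
2. the white lid has sprung up part-way (value of joint white_lid above 0.8 rad), for 0.1 s.
3. the white lid is pushed fully open (value of joint white_lid above 1.75 rad), for 0.2 s.
At the end, for the whole second after the job is handed in: the white lid rests open within 10 degrees of its stop (joint above 1.75 rad), its tab let go; the black case still shut with its tab at rest; every loose thing within 25 mm of where it stood (value of joint white_lid above 1.75 rad and velocity of joint white_lid below 0.05 rad/s and value of joint each of white_tab, black_lid, black_tab below 0.05 rad and distance of each of spray_cup, filter, sample_box from where it was at the start of the episode below 0.025 m); the robot touches nothing.
It fails at once if a loose thing is pushed away, knocked over or lifted (distance of any of spray_cup, filter, sample_box from where it was at the start of the episode above 0.025 m or angle between any of spray_cup, filter, sample_box's own z axis and vertical above 0.5 rad).
It fails at once if the black case's tab is pressed or its lid opened (value of joint any of black_tab, black_lid above 0.1 rad).
It fails at once if the white lid is pinched or forced (over 30 N) (contact force between the fingers and white_lid above 30 N).
It fails at once if the white tab is pinched or forced (over 40 N) (contact force between the fingers and white_tab above 40 N).
It also fails if it takes over 45 s, if anything falls off the work surface, if the arm or the gripper's body presses on something with over 40 N, if the wrist force passes 120 N, or if a joint passes its speed limit or range.

ROBOT

A 6-joint arm with a two-finger parallel gripper is mounted at the origin on the work surface. World frame = base frame: x ahead of the robot, y to its left, z up, the work surface at z = 0. Lengths are in m, angles in degrees, forces in N, time in s.
With the tool pointing down it reaches from about 0.4 to 0.825 m from the base axis. Payload 7 kg.
Tool frame: the origin (TCP) lies midway between the tips of the shut fingers; the grasp point (between the pads) lies 19 mm behind it (ctrl.hold_point_z is the distance from the TCP to the grasp point, in m); z points along the fingers, y is the line along which they close (so a half turn about z gives the same grasp; the last joint's range is limited). The gripper opens to 88 mm and grips with 3 to 60 N. Pads are 19 mm wide; open, the fingers measure 130 mm over their backs; the gripper's body (78 mm by 193 mm) begins 47 mm behind the grasp point.
Start: joints at [81.194, 20.546, 0.682, 0, -70.136, -16.507], TCP at [0.289, 0.61, 0.227] pointing down, gripper open.
Joint ranges: [-176.03, 176.03], [-82.01, 121.73], [-58.28, 71.71], [-173.87, 95.51], [-174.79, -0.11], [-173.66, 173.66]. Speed limits (degrees/s): [136.94, 136.94, 172.46, 180, 180, 180].

INTERFACE

Orientations are given as [roll, pitch, yaw] about the fixed x, y, z axes, in that order (R = Rz(yaw) Ry(pitch) Rx(roll)).
In Python, from plant import ctrl gives the robot as it stands.
- The arm moves only by the tool apply_moves, never from a script. Its argument "deltas" is a list of rows, each an object with "fingers": the finger opening in mm, from 0 to 87.6; "delta_pos": the shift along the tool's x, y, z in mm, a list of three; "angular": the turn, a rotation vector about the tool's x, y, z in degrees, a list of three. A call has 1 to 10 rows; each row is the pose to reach, as a shift and turn from the pose commanded when the call began, along the tool's axes at that moment; what a row does not reach only later rows make up. A row lasts 1/10 s, in which the tool goes at most 50 mm and 8.59 degrees, less where a joint would pass 70% of its speed; a pose out of reach is approached as far as the arm can. A call with a gripper value outside its range is refused whole. The fingers move at their own pace and stop on an object; the grip force is fixed at half the most. Time passes only in rows, so rows that repeat a pose let the fingers close. It gives the time, the measured TCP pose, the force, the opening and the grip force at its end, in the units of the state.
- ctrl.get_obs(): the state, without advancing time (a new reading comes with each control period).
- ctrl.snapshot(name): name is "scene" or "top" or "wrist"; returns the picture (384x512x3 uint8, red, green, blue); there is no depth.
- ctrl.camera_params(name): a dict with "fx", "fy", "cx", "cy" (pixels), "cam_to_world" (4x4, takes a point from camera to world coordinates); the wrist camera has in their place "mount" (4x4, takes a point from camera to tool coordinates, whose origin is the TCP and whose axes are the flange's). Camera axes: x right, y up, looking along -z (the intrinsics and any distortion apply to the point x, -y, -z); pixel columns grow to the right and rows downward; lengths in m; the calibration is good to about 2 mm. A picture is of the moment at which its call begins: read the wrist's pose just before it. camera_params takes no time and is no camera call.
- ctrl.close_job(): hands the job in; it is judged then, once.
The state is a dict: "clock": time; "joint_pos": joint angles; "qvel": joint speeds; "tau": joint torques, N m; "tool_pos": TCP position; "orientation": TCP orientation; "force": force on the tool from outside, world axes, zero at the start; "moment": the same for the moment, N m; "opening": finger opening in m; "gripper_force": force on a finger pad.
Only numpy, scipy, OpenCV 4.12 (cv2) and the standard library are available. Lean on these libraries where they do the work, as an engineer would, in place of code of your own. Each camera call takes 0.05 s, during which the arm holds its last target. There are 200 camera calls.

## Working session

There is one attempt and no reset: what is moved stays moved. The work goes in short steps, Python scripts to look and compute and a tool call to move; the robot and the scene stay as the last step left them, time stands still between calls to the robot, and variables do not carry over. Pictures are saved under pics/ and viewed, at most 10 in all, crops included, and the job is handed in when it is done.

Besides the shell and the picture viewer there is one more tool, called after "Request:" as name([rows], argument=value, ...), one row to a line, values as JSON. apply_moves: Moves the arm, as the interface text tells. Its arguments: {"type":"object","properties":{"deltas":{"type":"array"}},"required":["deltas"]}

```bash
mkdir -p pics; ls; python3 - <<'E'
from plant import ctrl
import cv2,numpy as np
print(ctrl.get_obs())
a=ctrl.snapshot("top");b=ctrl.snapshot("scene")
cv2.imwrite("pics/top.png",a[...,::-1]);cv2.imwrite("pics/scene.png",b[...,::-1])
for n in("top","scene","wrist"):print(ctrl.camera_params(n))
E
```

```text
pics
{'clock': 0.0, 'joint_pos': array([ 8.11942876e+01,  2.05920476e+01,  6.32521308e-01, -2.00179069e-02,
       -7.01373011e+01, -1.65071119e+01]), 'qvel': array([ 0.06940262,  0.0206859 , -0.07930401, -0.02882326,  0.04580075,
        0.01693542]), 'tau': array([ 1.12585494e-03, -5.82714951e+01,  2.93047857e+01,  6.99664369e+00,
        6.93904716e-03, -1.66024356e-04]), 'tool_pos': array([0.28841332, 0.60971651, 0.2256066 ]), 'orientation': array([ 1.79901816e+02, -9.47226291e-03, -2.53196335e+01]), 'force': array([0.23278215, 0.13624725, 0.07744975]), 'moment': array([0.00810663, 0.04475127, 0.00374355]), 'gripper_force': 0.0, 'opening': 0.08718831399508925}
{'fx': 414.0100441358636, 'fy': 414.0100441358636, 'cx': 250.6934817117529, 'cy': 194.05123191925134, 'cam_to_world': array([[-0.00312494,  0.98928415, -0.14596951,  0.50911984],
       [-0.99985572, -0.00552821, -0.01606147, -0.01073341],
       [-0.01669631,  0.14589826,  0.9891587 ,  1.06758626],
       [ 0.        ,  0.        ,  0.        ,  1.        ]])}
{'fx': 347.81213880202523, 'fy': 347.81213880202523, 'cx': 255.1079195346358, 'cy': 187.60338440700158, 'cam_to_world': array([[-0.71072776, -0.4395833 ,  0.54921086,  1.10896232],
       [ 0.70337374, -0.4313381 ,  0.56498922,  0.48971992],
       [-0.01146426,  0.78785402,  0.61575531,  0.59486099],
       [ 0.        ,  0.        ,  0.        ,  1.        ]])}
{'fx': 329.6321260905221, 'fy': 329.6321260905221, 'cx': 251.45571591884408, 'cy': 192.57181218462654, 'mount': array([[ 1.23463702e-04,  9.61296928e-01,  2.75514428e-01,
         7.38592236e-02],
       [ 9.99999967e-01, -5.69577496e-05, -2.49389437e-04,
        -1.05954736e-03],
       [-2.24044618e-04,  2.75514450e-01, -9.61296904e-01,
        -1.58641971e-01],
       [ 0.00000000e+00,  0.00000000e+00,  0.00000000e+00,
         1.00000000e+00]])}
```

View pics/top.png

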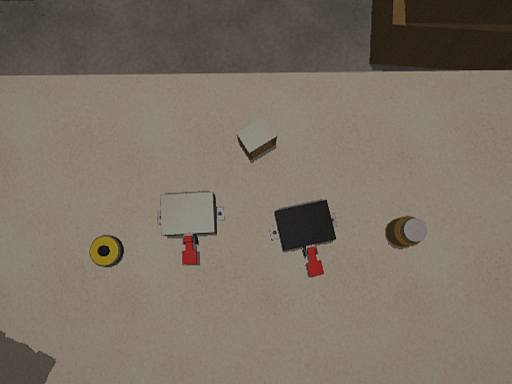

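View pics/scene.png

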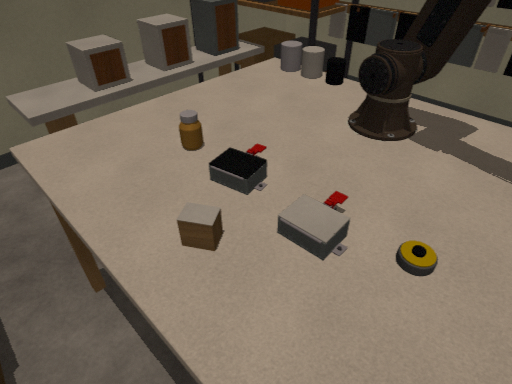

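The top view shows the white lid at about (188,214) with its red tab at (190,255). The black case is at (305,226) with its tab at (314,263), the sample box at (257,138), the filter at (106,251) and the cup at (408,231). The scene view agrees.

```bash
cat > h.py <<'E'
import numpy as np,cv2
from plant import ctrl
def ray(n,px,z,T=None):
    p=ctrl.camera_params(n);T=p["cam_to_world"] if T is None else T
    px=np.atleast_2d(px).astype(float)
    d=np.c_[(px[:,0]-p["cx"])/p["fx"],-(px[:,1]-p["cy"])/p["fy"],-np.ones(len(px))]@T[:3,:3].T
    o=T[:3,3];return o+d*((z-o[2])/d[:,2])[:,None]
def blobs(m,amin=100):
    cs,_=cv2.findContours(m.astype(np.uint8),cv2.RETR_EXTERNAL,cv2.CHAIN_APPROX_NONE)
    return [c for c in cs if cv2.contourArea(c)>amin]
E
python3 - <<'E'
from h import *
im=cv2.imread("pics/top.png");hsv=cv2.cvtColor(im,cv2.COLOR_BGR2HSV)
H,S,V=[hsv[...,i].astype(int) for i in range(3)]
def rep(name,m,z,amin=100):
    for c in blobs(m,amin):
        w=ray("top",c[:,0],z)[:,:2].astype(np.float32)
        r=cv2.minAreaRect(w);print(name,np.round(cv2.boxPoints(r),3).tolist(),"c",np.round(r[0],3),"size",np.round(r[1],3),"ang",round(r[2],1))
rep("red",((H<8)|(H>172))&(S>170)&(V>90),.05)
m=np.zeros(H.shape,bool);m[180:250,150:225]=1
print("px white",hsv[214,188],"bench",hsv[300,188])
rep("white",m&(S<25)&(V>120),.058,800)
m[:]=0;m[190:260,265:345]=1
rep("black",cv2.morphologyEx((m&(V<45)).astype(np.uint8),cv2.MORPH_OPEN,np.ones((7,7))),.058,800)
for n,p,z in(("filter",(106,251),.04),("cup",(415,230),.117),("box",(257,134),.081)):print(n,ray("top",p,z)[0])
E
```

```text
red [[0.4580000042915344, -0.13500000536441803], [0.4659999907016754, -0.1679999977350235], [0.531000018119812, -0.15299999713897705], [0.5239999890327454, -0.11999999731779099]] c [ 0.495 -0.144] size [0.067 0.034] ang 12.7
red [[0.49000000953674316, 0.17399999499320984], [0.4909999966621399, 0.13899999856948853], [0.5569999814033508, 0.14000000059604645], [0.5559999942779541, 0.17499999701976776]] c [0.523 0.157] size [0.066 0.034] ang 0.9
px white [ 28  22 141] bench [ 16  51 141]
black [[0.5189999938011169, -0.07199999690055847], [0.5460000038146973, -0.20000000298023224], [0.6430000066757202, -0.18000000715255737], [0.6159999966621399, -0.050999999046325684]] c [ 0.581 -0.126] size [0.099 0.131] ang 11.9
filter [0.52036622 0.36436215 0.04      ]
cup [ 0.56457324 -0.36918018  0.117     ]
box [ 0.80401577 -0.01070381  0.081     ]
```

Request:
apply_moves([
  {"fingers":0,"delta_pos":[30,25,0],"angular":[0,0,8.5]},
  {"fingers":0,"delta_pos":[60,50,0],"angular":[0,0,17]},
  {"fingers":0,"delta_pos":[90,75,0],"angular":[0,0,25.5]},
  {"fingers":0,"delta_pos":[120,100,0],"angular":[0,0,34]},
  {"fingers":0,"delta_pos":[150,125,0],"angular":[0,0,42.5]},
  {"fingers":0,"delta_pos":[180,150,0],"angular":[0,0,51]},
  {"fingers":0,"delta_pos":[210,175,0],"angular":[0,0,59.5]},
  {"fingers":0,"delta_pos":[240,200,0],"angular":[0,0,68]},
  {"fingers":0,"delta_pos":[270,225,0],"angular":[0,0,76.5]},
  {"fingers":0,"delta_pos":[300,250,0],"angular":[0,0,85]},
])

```text
clock: 1.1
tool_pos: [0.4531, 0.2543, 0.2264]
orientation: [180.0, -0.0, -110.7]
force: [0.5, 0.2, -0.4]
opening: 0.0137
gripper_force: 0.0
```

Request:
apply_moves([
  {"fingers":0,"delta_pos":[9,-10,10],"angular":[0,0,8.5]},
  {"fingers":0,"delta_pos":[18,-20,20],"angular":[0,0,17]},
  {"fingers":0,"delta_pos":[27,-30,30],"angular":[0,0,25.5]},
  {"fingers":0,"delta_pos":[36,-40,45],"angular":[0,0,34]},
  {"fingers":0,"delta_pos":[45,-50,60],"angular":[0,0,42.5]},
  {"fingers":0,"delta_pos":[54,-60,75],"angular":[0,0,51]},
  {"fingers":0,"delta_pos":[63,-71,90],"angular":[0,0,59.5]},
  {"fingers":0,"delta_pos":[73,-82,100],"angular":[0,0,68]},
  {"fingers":0,"delta_pos":[73,-82,100],"angular":[0,0,69]},
  {"fingers":0,"delta_pos":[73,-82,100],"angular":[0,0,69]},
])

```text
clock: 2.1
tool_pos: [0.5044, 0.1588, 0.1264]
orientation: [-180.0, -0.0, -179.2]
force: [0.1, -0.3, -0.1]
opening: 0.0005
gripper_force: 0.0
```

```bash
python3 - <<'E'
from h import *
from scipy.spatial.transform import Rotation as R
o=ctrl.get_obs();im=ctrl.snapshot("wrist");cv2.imwrite("pics/w1.png",im[...,::-1])
T=np.eye(4);T[:3,:3]=R.from_euler("xyz",o["orientation"],degrees=True).as_matrix();T[:3,3]=o["tool_pos"]
T=T@ctrl.camera_params("wrist")["mount"]
print(o["tool_pos"],o["orientation"],o["force"],o["opening"])
h=cv2.cvtColor(im,cv2.COLOR_RGB2HSV);H,S,V=[h[...,i].astype(int) for i in range(3)]
for c in blobs(((H<8)|(H>172))&(S>170)&(V>60)):
    w=ray("wrist",c[:,0],.05,T)[:,:2].astype(np.float32);r=cv2.minAreaRect(w)
    print(cv2.boundingRect(c),np.round(cv2.boxPoints(r),3).tolist(),np.round(r[0],3),np.round(r[1],3),r[2])
E
```

```text
[0.50442023 0.15879799 0.12644201] [-1.79971926e+02 -2.90860607e-02 -1.79211043e+02] [ 0.13157697 -0.34652279 -0.10111602] 0.0005038898169083133
(226, 177, 47, 86) [[0.48500001430511475, 0.17499999701976776], [0.4860000014305115, 0.14000000059604645], [0.5550000071525574, 0.14300000667572021], [0.5540000200271606, 0.1770000010728836]] [0.52  0.159] [0.069 0.034] 1.7749872207641602
```

View pics/w1.png

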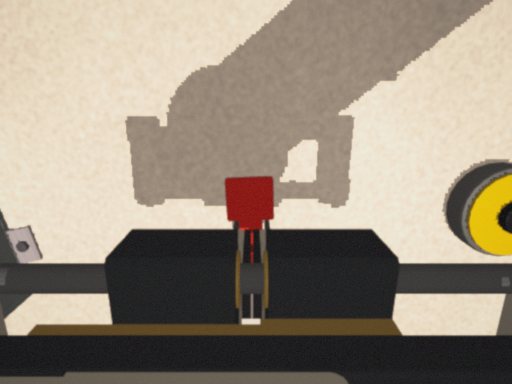

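The red tab pad fills (226–273, 177–225) straight under the closed fingers. Its centre works out at about (0.505, 0.158), which matches the top view. Next I press it.

Request:
apply_moves([
  {"fingers":0,"delta_pos":[0,0,35],"angular":[0,0,0]},
  {"fingers":0,"delta_pos":[0,0,65],"angular":[0,0,0]},
  {"fingers":0,"delta_pos":[0,0,72],"angular":[0,0,0]},
  {"fingers":0,"delta_pos":[0,0,76],"angular":[0,0,0]},
  {"fingers":0,"delta_pos":[0,0,79],"angular":[0,0,0]},
  {"fingers":0,"delta_pos":[0,0,82],"angular":[0,0,0]},
  {"fingers":0,"delta_pos":[0,0,84],"angular":[0,0,0]},
  {"fingers":0,"delta_pos":[0,0,86],"angular":[0,0,0]},
  {"fingers":0,"delta_pos":[0,0,86],"angular":[0,0,0]},
])

```text
clock: 3.05
tool_pos: [0.5039, 0.1593, 0.0415]
orientation: [180.0, -0.0, -179.3]
force: [-6.7, 2.4, 6.1]
opening: 0.0001
gripper_force: 4.0
```

```bash
python3 - <<'E'
from h import *
cv2.imwrite("pics/s2.png",ctrl.snapshot("scene")[120:280,230:450,::-1].repeat(3,0).repeat(3,1))
E
```

```text
(no output)
```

View pics/s2.png

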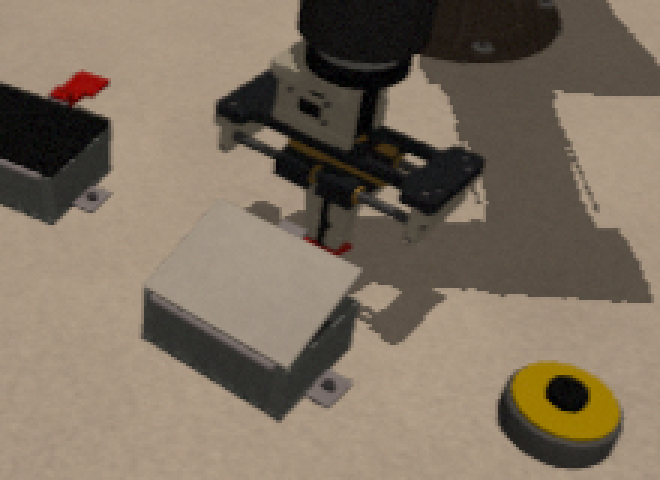

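The crop shows the lid sprung part-way, its edge near (290,365)–(360,270), while the fingers still sit on the tab. The −6.7 N in x suggests the lid may be leaning on the gripper, so I back off towards −x and up.

Request:
apply_moves([
  {"fingers":0,"delta_pos":[10,0,-5],"angular":[0,0,0]},
  {"fingers":0,"delta_pos":[25,0,-20],"angular":[0,0,0]},
  {"fingers":0,"delta_pos":[40,0,-45],"angular":[0,0,0]},
  {"fingers":0,"delta_pos":[45,0,-75],"angular":[0,0,0]},
  {"fingers":0,"delta_pos":[45,0,-90],"angular":[0,0,0]},
  {"fingers":0,"delta_pos":[45,0,-90],"angular":[0,0,0]},
  {"fingers":0,"delta_pos":[45,0,-90],"angular":[0,0,0]},
  {"fingers":0,"delta_pos":[45,0,-90],"angular":[0,0,0]},
  {"fingers":0,"delta_pos":[45,0,-90],"angular":[0,0,0]},
  {"fingers":0,"delta_pos":[45,0,-90],"angular":[0,0,0]},
])

```text
clock: 4.1
tool_pos: [0.4592, 0.1582, 0.1299]
orientation: [-179.9, -0.1, -179.3]
force: [0.2, -0.5, 0.5]
opening: -0.0001
gripper_force: 0.0
```

```bash
python3 - <<'E'
from h import *
cv2.imwrite("pics/s3.png",ctrl.snapshot("scene")[120:280,230:450,::-1].repeat(3,0).repeat(3,1))
E
```

```text
(no output)
```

View pics/s3.png

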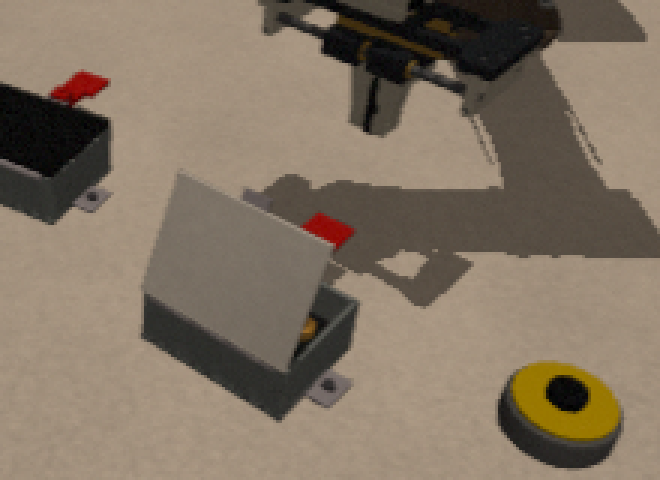

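The lid now stands at about 1.1 rad (top edge from (180,172) to (330,250)), and the tab has sprung back. Next is the approach and the push towards +x.

Request:
apply_moves([
  {"fingers":0,"delta_pos":[-35,0,5],"angular":[0,0,0]},
  {"fingers":0,"delta_pos":[-75,0,5],"angular":[0,0,0]},
  {"fingers":0,"delta_pos":[-110,0,5],"angular":[0,0,0]},
  {"fingers":0,"delta_pos":[-130,0,5],"angular":[0,0,0]},
  {"fingers":0,"delta_pos":[-140,0,5],"angular":[0,0,0]},
  {"fingers":0,"delta_pos":[-148,0,5],"angular":[0,0,0]},
  {"fingers":0,"delta_pos":[-156,0,5],"angular":[0,0,0]},
  {"fingers":0,"delta_pos":[-162,0,5],"angular":[0,0,0]},
  {"fingers":0,"delta_pos":[-168,0,5],"angular":[0,0,0]},
  {"fingers":0,"delta_pos":[-174,0,5],"angular":[0,0,0]},
])

```text
clock: 5.15
tool_pos: [0.6337, 0.1607, 0.1259]
orientation: [180.0, 0.0, -179.3]
force: [0.3, -0.3, 0.0]
opening: 0.0006
gripper_force: 0.3
```

Request:
apply_moves([
  {"fingers":0,"delta_pos":[-5,0,0],"angular":[0,0,0]},
  {"fingers":0,"delta_pos":[-10,0,0],"angular":[0,0,0]},
  {"fingers":0,"delta_pos":[-15,0,0],"angular":[0,0,0]},
  {"fingers":0,"delta_pos":[-20,0,0],"angular":[0,0,0]},
  {"fingers":0,"delta_pos":[-24,0,0],"angular":[0,0,0]},
  {"fingers":0,"delta_pos":[-27,0,0],"angular":[0,0,0]},
  {"fingers":0,"delta_pos":[-29,0,0],"angular":[0,0,0]},
  {"fingers":0,"delta_pos":[-29,0,0],"angular":[0,0,0]},
])

```text
clock: 5.95
tool_pos: [0.6628, 0.1608, 0.1255]
orientation: [-180.0, 0.0, -179.3]
force: [-0.8, 0.5, 0.8]
opening: 0.0003
gripper_force: 0.0
```

Request:
apply_moves([
  {"fingers":0,"delta_pos":[-4,0,0],"angular":[0,0,0]},
  {"fingers":0,"delta_pos":[-8,0,0],"angular":[0,0,0]},
  {"fingers":0,"delta_pos":[-11,0,0],"angular":[0,0,0]},
  {"fingers":0,"delta_pos":[-13,0,0],"angular":[0,0,0]},
  {"fingers":0,"delta_pos":[-14,0,0],"angular":[0,0,0]},
  {"fingers":0,"delta_pos":[-15,0,0],"angular":[0,0,0]},
  {"fingers":0,"delta_pos":[-15,0,0],"angular":[0,0,0]},
])

```text
clock: 6.65
tool_pos: [0.677, 0.161, 0.1255]
orientation: [-180.0, -0.1, -179.3]
force: [-2.3, -0.2, 1.2]
opening: -0.0
gripper_force: 1.2
```

```bash
python3 - <<'E'
from h import *
cv2.imwrite("pics/s4.png",ctrl.snapshot("scene")[120:280,230:450,::-1].repeat(3,0).repeat(3,1))
E
```

```text
(no output)
```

View pics/s4.png

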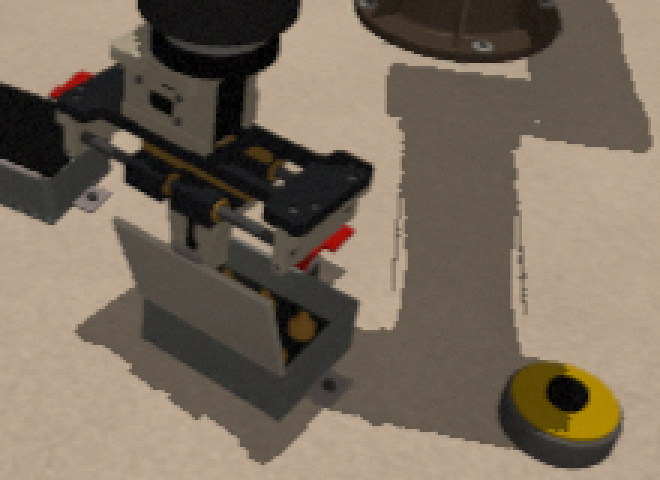

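The lid has gone past vertical, its top edge running from (115,220) to (270,300). I'll push on slowly until the stop shows in the force.

Request:
apply_moves([
  {"fingers":0,"delta_pos":[-1,0,0],"angular":[0,0,0]},
  {"fingers":0,"delta_pos":[-2,0,0],"angular":[0,0,0]},
  {"fingers":0,"delta_pos":[-3,0,0],"angular":[0,0,0]},
  {"fingers":0,"delta_pos":[-3,0,0],"angular":[0,0,0]},
])

```text
clock: 7.1
tool_pos: [0.6775, 0.1609, 0.1253]
orientation: [-180.0, -0.3, -179.3]
force: [-14.3, 2.3, 6.9]
opening: 0.0006
gripper_force: 7.0
```

Request:
apply_moves([
  {"fingers":0,"delta_pos":[-1,0,0],"angular":[0,0,0]},
  {"fingers":0,"delta_pos":[-2,0,0],"angular":[0,0,0]},
  {"fingers":0,"delta_pos":[-2,0,0],"angular":[0,0,0]},
])

```text
clock: 7.4
tool_pos: [0.6778, 0.1609, 0.1252]
orientation: [-179.9, -0.5, -179.3]
force: [-19.8, 1.7, 10.1]
opening: 0.0005
gripper_force: 10.8
```

The force climbs to about 20 N with no further motion, so the lid is at its stop. I retreat.

Request:
apply_moves([
  {"fingers":0,"delta_pos":[5,0,0],"angular":[0,0,0]},
  {"fingers":0,"delta_pos":[20,0,0],"angular":[0,0,0]},
  {"fingers":0,"delta_pos":[45,0,-10],"angular":[0,0,0]},
  {"fingers":0,"delta_pos":[80,0,-40],"angular":[0,0,0]},
  {"fingers":0,"delta_pos":[120,0,-70],"angular":[0,0,0]},
  {"fingers":0,"delta_pos":[155,0,-100],"angular":[0,0,0]},
  {"fingers":0,"delta_pos":[190,0,-120],"angular":[0,0,0]},
  {"fingers":0,"delta_pos":[200,0,-120],"angular":[0,0,0]},
  {"fingers":0,"delta_pos":[200,0,-120],"angular":[0,0,0]},
])

```text
clock: 8.3
tool_pos: [0.482, 0.1591, 0.247]
orientation: [179.9, 0.2, -179.2]
force: [1.1, -0.1, -0.1]
opening: 0.0002
gripper_force: 0.0
```

```bash
python3 - <<'E'
from h import *
cv2.imwrite("pics/s5.png",ctrl.snapshot("scene")[120:280,230:450,::-1].repeat(3,0).repeat(3,1))
p=ctrl.camera_params("scene");Ti=np.linalg.inv(p["cam_to_world"])
for a in(1.65,1.75,1.92):   # expected crop px of outer lid top corners
    for s in(65,-65):
        X=np.array([.663-.1*np.cos(a)+.006*np.sin(a),.1595+s/1e3,.052+.1*np.sin(a)+.006*np.cos(a)*1,1]);c=Ti@X
        u=p["cx"]-p["fx"]*c[0]/c[2];v=p["cy"]+p["fy"]*c[1]/c[2]
        print(a,s,round((u-230)*3),round((v-120)*3))
E
```

```text
1.65 65 274 274
1.65 -65 124 187
1.75 65 264 284
1.75 -65 114 196
1.92 65 247 303
1.92 -65 98 212
```

View pics/s5.png

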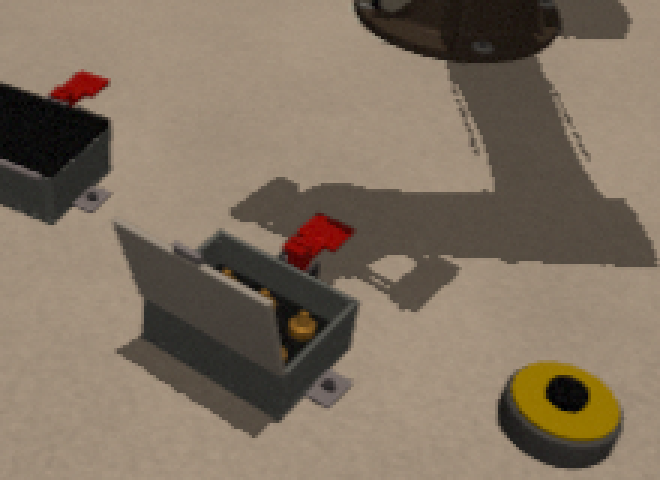

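The lid's top edge runs from (113,220) to (272,305), on the line predicted for 1.92 rad; at 1.75 rad it would lie about 25 px higher. The tab is up, and the visible black case and filter look unmoved. I'm handing it in.

```bash
python3 -c "
from plant import ctrl
print(ctrl.close_job())"
```

```text
the job is handed in; nothing more can be done
None
```

I handed the job in at about 8.4 s: the white lid is open against its stop and its tab has sprung back; the black case and filter looked unmoved in the last picture, the cup and sample box were not re-checked, and no verdict was returned.

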